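# Latch the gate of the cooling pen

### The arm

A 6-joint arm with a two-finger parallel gripper is mounted at the origin on the work surface. World frame = base frame: x ahead of the robot, y to its left, z up, the work surface at z = 0. Lengths are in m, angles in degrees, forces in N, time in s.
With the tool pointing down it reaches from about 0.25 to 0.725 m from the base axis. Payload 9.7 kg.
Tool frame: the origin (TCP) lies at the very end of the fingers, on their centre line; the grasp point (between the pads) lies 19 mm behind it; z points along the fingers, y is the line along which they close (so a half turn about z gives the same grasp; the last joint's range is limited). The gripper opens to 85 mm and grips with 20 to 120 N. Pads are 22 mm wide; open, the fingers measure 114 mm over their backs; the gripper's body (76 mm by 85 mm) begins 54 mm behind the grasp point. The pads swing forward as they close: fully open they stand 13 mm farther back than shut.
Start: joints at [-64.343, 4.979, 10.078, 95.1, 0, 90], TCP at [0.238, -0.496, 0.231] pointing down, gripper open.
Joint ranges: [-179.16, 179.16], [-48.56, 103.87], [-65.8, 70.77], [-126.05, 130.52], [-82.76, 87.17], [-180, 180]. Speed limits (degrees/s): [127.2, 127.2, 147.25, 180, 180, 180].

### API

Orientations are given as [roll, pitch, yaw] about the fixed x, y, z axes, in that order (R = Rz(yaw) Ry(pitch) Rx(roll)).
In Python, from workcell import bot gives the robot as it stands.
- The arm moves only by the tool arm_command, never from a script. Its argument "series" is a list of rows, each a list of 4 numbers: the shift along the tool's x, y, z in m, then the turn about the tool's z in rad. A call has exactly 5 rows; each row is the pose to reach, as a shift and turn from the pose commanded when the call began, along the tool's axes at that moment; what a row does not reach only later rows make up. A row lasts 1/10 s, in which the tool goes at most 50 mm and 8.59 degrees, less where a joint would pass 70% of its speed; a pose out of reach is approached as far as the arm can. A call with a gripper value outside its range is refused whole. "hand" is the finger opening in m, from 0 to 0.0854, set as the call begins (left out, the last holds). The fingers move at their own pace and stop on an object; "grip_force" is the grip in N (left out, the last holds). Time passes only in rows, so rows that repeat a pose let the fingers close, or fill a call up. It gives the time, the measured TCP pose, the force, the opening and the grip force at its end, in the units of the state.
- bot.get_obs(): the state, without advancing time (a new reading comes with each control period).
- bot.camera(name): name is "scene" or "top"; returns a dict with "color" (400x640x3 uint8, blue, green, red), "camera_matrix" (3x3 intrinsics, pixels), "xyz" and "orientation" of the camera in the world. Camera axes: x right, y up, looking along -z (the intrinsics and any distortion apply to the point x, -y, -z); pixel columns grow to the right and rows downward; lengths in m; the calibration is good to about 2 mm. A picture is of the moment at which its call begins. There is no depth.
- bot.job_done(): hands the job in; it is judged then, once.
Trained networks look in the newest picture that a camera, given by its name, has taken for a name from the list of things; names that differ only in an ending like _2 or _b are one class to them, and where a whole thing is asked for, a point or a joint stands for the part that bears it (a point fixed in the world has none). Each returns a list of dicts, best first, with "confidence" (0 to 1); they miss things now and then, are a little off and sometimes report something else, mostly with a low value. They report only what shows in the picture. A call takes as long as a camera call.
- bot.find_in(camera, target): "location" ([column, row] in pixels, amid what is visible of it).
- bot.mark_of(camera, target): "location" ([column, row] in pixels: a listed point, or the origin of a listed thing).
The state is a dict: "time": time; "q": joint angles; "qd": joint speeds; "joint_efforts": joint torques, N m; "ee_pos": TCP position; "tcp_rot": TCP orientation; "wrist_force": force on the tool from outside, world axes, zero at the start; "torque": the same for the moment, N m; "opening": finger opening in m; "grasp_force": force on a finger pad.
Only numpy, scipy, OpenCV 4.12 (cv2) and the standard library are available. Lean on these libraries where they do the work, as an engineer would, in place of code of your own. Each camera call takes 0.05 s, during which the arm holds its last target. There are 200 camera calls.

### The job

Two low steel cooling pens stand on the glassblower's bench, both with their gates ajar. Shut and latch the gate of the pen that holds the finished glass: lift its latch bar by the wooden grip so that it passes over the catch, swing the gate home, and let the bar drop down behind the catch. Leave the gate and the bar of the other pen, the one with only a wooden tool in it, as they stand.

Things in the scene. Friction and masses are not known exactly. Their poses are not given: they have to be found in the camera images.
- grip (a point): Centre of the round wooden grip (26 mm thick, 50 mm long) on the latch bar of the gate to be shut. The bar, 0.16 kg flat steel on edge, 8 x 16 mm, lies level along the gate 140 mm above the table, 37 mm clear above the top rail: fingers straddle the grip from above. It lifts about a pivot at its own height, 20 mm from the hinge axis; grip 95 mm, nose 186 mm beyond the pivot. Falls back by its weight.
- hinge (a point): Point on that gate's vertical hinge axis, 140 mm above the table, fixed to the pen and with its axes: x into the pen, y along its front from latch post to hinge, z up. The shut gate runs from here along -y and opens out towards -x. Pen: dark sheet steel box, 213 mm wide, 170 deep, walls 104 high, gate in front, a green glass paperweight and a green tumbler in it.
- gate (a joint): Angle of that gate, rad: 0 shut against its stop, growing as it swings out, at most 1.4. Gate of steel bars, 170 mm wide, 103 mm high, 0.6 kg; it stays where it is left and about 1 N at the grip moves it. With the bar level the catch's lip stops it 0.11 short of shut. Latched, it can play by 0.03.
- catch_mid (a point): Middle of the catch on the latch post, 186 mm from the hinge on the line of the shut gate, 140 mm above the table: where the bar comes to lie. A steel U open at the top, axes as the hinge's: front lip (-x side) 8 mm thick, 5 mm before the bar, top 150 mm above the table; back plate up to 165 mm. To pass over the lip the grip must be at least 12 mm above its rest height; 20 to 30 is comfortable.
- other_grip (a point): Centre of the like wooden grip on the latch bar of the other pen, of the same shape and size but with only a wooden shaping block in it; its gate stands ajar too. To be left alone.

How it is judged:
By the outcome, as a careful person would: the job done as asked, in the order asked, and still so for the second after the job is handed in, with the robot touching nothing.
It also fails if it takes over 32 s, if anything falls off the work surface, if the arm or the gripper's body presses on something with over 40 N, if the wrist force passes 120 N, or if a joint passes its speed limit or range.

## Working session

There is one attempt and no reset: what is moved stays moved. The work goes in short steps, Python scripts to look and compute and a tool call to move; the robot and the scene stay as the last step left them, time stands still between calls to the robot, and variables do not carry over. Pictures are saved under pics/ and viewed, at most 10 in all, crops included, and the job is handed in when it is done.

Besides the shell and the picture viewer there is one more tool, called after ">>>" by a JSON object that holds its "name" and its "arguments", one argument or row to a line. arm_command: Moves the arm, as the interface text tells. Its arguments: {"type":"object","properties":{"series":{"type":"array"},"hand":{"type":"number"},"grip_force":{"type":"number"}},"required":["series"]}

```bash
mkdir -p pics; ls; cat > h.py <<'E'
from workcell import bot
import numpy as np, cv2
from scipy.spatial.transform import Rotation as R
def rot(o):
    o=np.array(o,float)
    if o.shape==(3,3): return o
    if o.size==4: return R.from_quat(o).as_matrix()
    return R.from_euler('xyz',o,degrees=True).as_matrix()
def ray(c,px):
    K=np.array(c['camera_matrix']); d=np.linalg.inv(K)@[px[0],px[1],1]
    return np.array(c['xyz']),rot(c['orientation'])@[d[0],-d[1],-d[2]]
def atz(c,px,z):
    o,d=ray(c,px); return o+d*(z-o[2])/d[2]
def proj(c,p):
    q=rot(c['orientation']).T@(np.array(p)-c['xyz']); v=np.array(c['camera_matrix'])@[q[0],-q[1],-q[2]]
    return v[:2]/v[2]
def tri(c1,p1,c2,p2):
    o1,d1=ray(c1,p1);o2,d2=ray(c2,p2)
    s=np.linalg.lstsq(np.c_[d1,-d2],o2-o1,rcond=None)[0]
    a=o1+d1*s[0];b=o2+d2*s[1]
    return (a+b)/2,np.linalg.norm(a-b)
E
python3 - <<'E'
from h import *
for n in ("scene","top"):
    c=bot.camera(n); cv2.imwrite(f"pics/{n}0.png",c['color'])
    print(n,{k:v for k,v in c.items() if k!='color'})
    for t in ("grip","hinge","catch_mid","other_grip"):
        for r in bot.mark_of(n,t)[:3]: print(t,r,atz(c,r['location'],.14).round(4))
o=bot.get_obs();print(o)
E
```

```text
pics
scene {'camera_matrix': array([[388.60723892,   0.        , 321.15994675],
       [  0.        , 388.60723892, 198.57039275],
       [  0.        ,   0.        ,   1.        ]]), 'xyz': array([ 0.97759798, -0.37602581,  0.79248133]), 'orientation': array([3.87665600e+01, 1.63842122e-02, 4.78299094e+01])}
grip {'location': [359.4, 150.5], 'confidence': 0.63} [0.5413 0.1423 0.14  ]
hinge {'location': [401.1, 142.2], 'confidence': 0.8} [0.5894 0.2383 0.14  ]
catch_mid {'location': [360.4, 187.6], 'confidence': 0.61} [0.6242 0.0605 0.14  ]
other_grip {'location': [245.2, 196.3], 'confidence': 0.93} [ 0.4741 -0.142   0.14  ]
top {'camera_matrix': array([[400.33852318,   0.        , 327.38923917],
       [  0.        , 400.33852318, 198.23351942],
       [  0.        ,   0.        ,   1.        ]]), 'xyz': array([ 0.5168328 , -0.02951904,  0.92653054]), 'orientation': array([  5.27576361,   1.26826015, -89.68033272])}
grip {'location': [244.6, 220.8], 'confidence': 0.78} [0.5441 0.1514 0.14  ]
hinge {'location': [195.6, 196.0], 'confidence': 0.71} [0.5929 0.2505 0.14  ]
catch_mid {'location': [289.6, 180.0], 'confidence': 0.85} [0.6255 0.0636 0.14  ]
other_grip {'location': [395.1, 255.5], 'confidence': 0.76} [ 0.4782 -0.1438  0.14  ]
{'time': 0.5, 'q': array([-6.43434628e+01,  4.97936149e+00,  1.00763054e+01,  9.50962020e+01,
       -1.30022708e-03,  9.00015309e+01]), 'qd': array([ 0.02252894, -0.04241955,  0.02159385, -0.05288474,  0.03362332,
       -0.03333962]), 'joint_efforts': array([ 7.50554887e-05, -5.19649529e+01,  4.64541864e+01,  1.95706350e-03,
       -9.53012091e-06, -1.36483401e-06]), 'ee_pos': array([ 0.23813513, -0.49578526,  0.23126261]), 'tcp_rot': array([1.79999258e+02, 1.30020726e-03, 2.56550063e+01]), 'wrist_force': array([-0.42211096,  0.37773091, -0.33534569]), 'torque': array([ 0.03093309, -0.00862774,  0.02238038]), 'grasp_force': 0.0, 'opening': 0.08523495600941165}
```

View pics/top0.png

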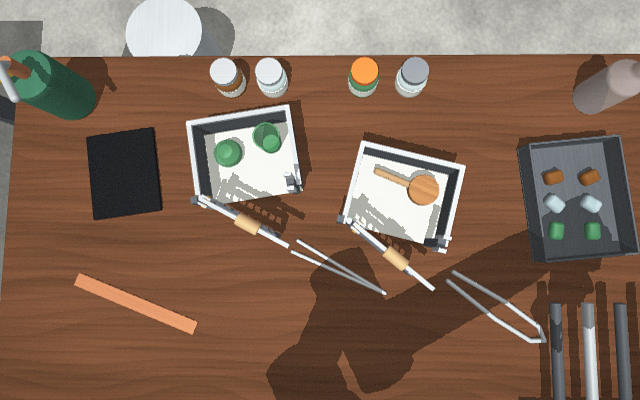

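View pics/scene0.png

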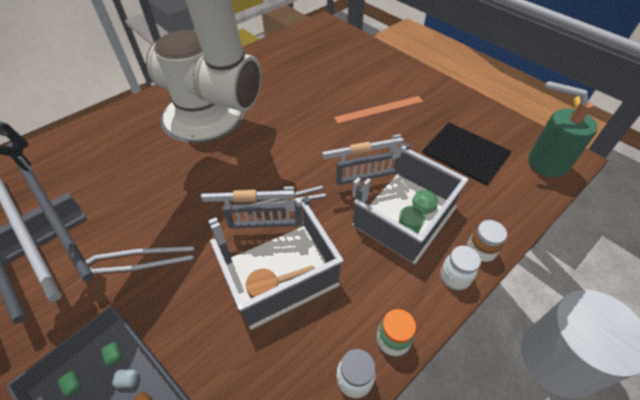

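The top view shows the glass pen at upper left: grip (247,223), hinge (197,200), catch (293,183). The network marks agree with these. The other pen, with the wooden tool, has its grip at (396,258). Next I triangulate and fit the known geometry.

```bash
cat > fit.py <<'E'
from h import *
from scipy.optimize import least_squares
def meas(n=3):
    C={};M={}
    for k in ("scene","top"):
        acc={}
        for _ in range(n):
            C[k]=bot.camera(k)
            for t in ("grip","hinge","catch_mid"):
                r=bot.mark_of(k,t)
                if r: acc.setdefault(t,[]).append(r[0]['location'])
        for t,v in acc.items(): M[k,t]=np.median(v,axis=0)
    return C,M
def pts(s):
    x,y,a,g=s[:4]; h=np.array([x,y,.14]); f=lambda L,g:h+L*np.array([-np.sin(a)*0+np.cos(a-g),np.sin(a-g),0])
    return dict(hinge=h,catch_mid=f(.186,0),grip=f(.115,g))   # a: direction hinge->catch
def fit(C,M):
    f=lambda s:np.concatenate([proj(C[k],pts(s)[t])-m for (k,t),m in M.items()])
    r=least_squares(f,[.59,.247,-1.4,.63],loss='soft_l1'); return r.x,f(r.x).reshape(-1,2)
E
python3 - <<'E'
from fit import *
C,M=meas(); s,res=fit(C,M)
print(s,np.degrees(s[2:])); print(pts(s))
for k,r in zip(M,res): print(k,M[k],r.round(1))
for t in ("grip","hinge","catch_mid"): print(t,tri(C['scene'],M['scene',t],C['top'],M['top',t]))
E
```

```text
[ 0.58939154  0.25028104 -1.40621779  0.58564804] [-80.57034423  33.55516088]
{'hinge': array([0.58939154, 0.25028104, 0.14      ]), 'catch_mid': array([0.61986514, 0.06679436, 0.14      ]), 'grip': array([0.54238681, 0.14532602, 0.14      ])}
('scene', 'grip') [360.6 148.6] [0.  1.5]
('scene', 'hinge') [402.5 140.5] [ 1.8 -0.6]
('scene', 'catch_mid') [360.4 184.9] [0.6 0.1]
('top', 'grip') [247.4 220.9] [0.2 0.8]
('top', 'hinge') [195.2 197.7] [0.5 0.1]
('top', 'catch_mid') [288.  182.3] [-0.1  0.5]
grip (array([0.54344576, 0.14397645, 0.14682108]), np.float64(0.0008111188669838115))
hinge (array([0.5879419 , 0.24955276, 0.13848597]), np.float64(0.005281505338193449))
catch_mid (array([0.62008067, 0.06579187, 0.14163568]), np.float64(0.001774118655911333))
```

>>> {"name": "arm_command", "arguments": {
  "series": [
    [0.03,-0.024,0,0],
    [0.065,-0.053,0,0],
    [0.1,-0.081,0,0],
    [0.14,-0.113,0,0],
    [0.18,-0.146,0,0]
  ],
  "hand": 0.06
}}

```text
time: 2.2
ee_pos: [0.3362, -0.2874, 0.2313]
tcp_rot: [180.0, -0.0, 25.6]
wrist_force: [1.2, -0.0, 0.6]
opening: 0.06
grasp_force: 0.0
```

>>> {"name": "arm_command", "arguments": {
  "series": [
    [0.038,-0.031,0,0],
    [0.076,-0.061,0,0],
    [0.114,-0.092,0,0],
    [0.152,-0.123,0,0],
    [0.19,-0.154,0,0]
  ]
}}

```text
time: 2.7
ee_pos: [0.4409, -0.066, 0.2316]
tcp_rot: [180.0, -0.0, 25.7]
wrist_force: [1.2, -0.9, -0.6]
opening: 0.0599
grasp_force: 0.0
```

>>> {"name": "arm_command", "arguments": {
  "series": [
    [0.038,-0.031,0,-0.14],
    [0.076,-0.061,0,-0.28],
    [0.114,-0.092,0,-0.42],
    [0.152,-0.123,0,-0.56],
    [0.181,-0.146,0,-0.7]
  ]
}}

```text
time: 3.2
ee_pos: [0.541, 0.1448, 0.231]
tcp_rot: [-180.0, -0.0, 66.2]
wrist_force: [0.2, -0.9, 0.1]
opening: 0.0597
grasp_force: 0.0
```

```bash
python3 - <<'E'
from fit import *
o=bot.get_obs(); print(o['ee_pos'],o['tcp_rot'])
ims=[]
for k in ("scene","top"):
    c=bot.camera(k); print(k,bot.mark_of(k,'grip')[:2])
    u=proj(c,o['ee_pos']); g=proj(c,[.5424,.1453,.14]); print(u,g)
    x,y=(260,60) if k=="scene" else (160,110)
    a=cv2.resize(c['color'][y:y+140,x:x+170],None,fx=2.3,fy=2.3,interpolation=cv2.INTER_CUBIC)
    cv2.circle(a,tuple(int(v) for v in (g-[x,y])*2.3),3,(0,0,255),-1); cv2.circle(a,tuple(int(v) for v in (u-[x,y])*2.3),3,(255,0,0),-1)
    ims.append(a)
cv2.imwrite("pics/a1.png",np.hstack(ims))
E
```

```text
[0.54101567 0.1447964  0.23100679] [-1.79997744e+02 -1.07582844e-02  6.61732707e+01]
scene [{'location': [359.4, 147.9], 'confidence': 0.62}]
[363.25336593 120.16934132] [360.61585801 150.15565587]
top [{'location': [247.8, 220.2], 'confidence': 0.75}]
[236.41625273 220.72353531] [247.644724   221.68131451]
```

View pics/a1.png

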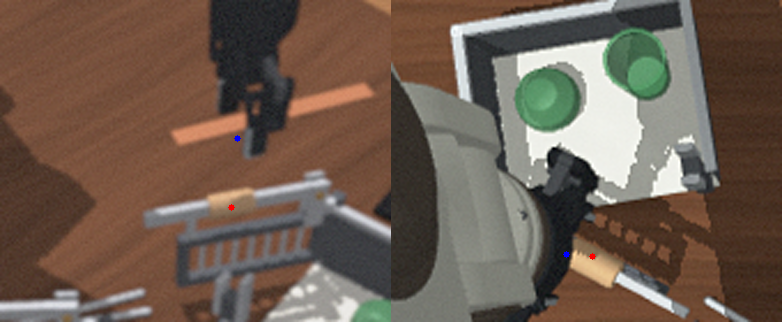

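The estimated grip point (red) lies on the wooden grip in both views, within about 2 px, and the fingers straddle the bar. I descend.

>>> {"name": "arm_command", "arguments": {
  "series": [
    [0.001,0.001,0.025,0],
    [0.001,0.001,0.055,0],
    [0.001,0.001,0.08,0],
    [0.001,0.001,0.1,0],
    [0.001,0.001,0.108,0]
  ]
}}

```text
time: 3.9
ee_pos: [0.5406, 0.141, 0.1217]
tcp_rot: [-179.9, 0.1, 65.6]
wrist_force: [-0.0, 0.1, -0.4]
opening: 0.0599
grasp_force: 0.0
```

>>> {"name": "arm_command", "arguments": {
  "series": [
    [0,0,0,0],
    [0,0,0,0],
    [0,0,0,0],
    [0,0,0,0],
    [0,0,0,0]
  ],
  "hand": 0.015,
  "grip_force": 20
}}

```text
time: 4.4
ee_pos: [0.5423, 0.1422, 0.1248]
tcp_rot: [179.9, -0.0, 65.7]
wrist_force: [-2.0, -5.1, 5.8]
opening: 0.0251
grasp_force: 21.2
```

>>> {"name": "arm_command", "arguments": {
  "series": [
    [0,0,-0.005,0],
    [0.001,0,-0.01,0],
    [0.001,0,-0.016,0],
    [0.002,0,-0.022,0],
    [0.003,0,-0.026,0]
  ]
}}

```text
time: 4.9
ee_pos: [0.5433, 0.1457, 0.15]
tcp_rot: [180.0, -0.0, 65.8]
wrist_force: [2.2, 1.0, -3.2]
opening: 0.0251
grasp_force: 20.8
```

```bash
python3 - <<'E'
from fit import *
o=bot.get_obs(); print({k:np.round(v,4) for k,v in o.items() if k in('time','ee_pos','tcp_rot','wrist_force','opening','grasp_force')})
ims=[]
for k in ("scene","top"):
    c=bot.camera(k); print(k,bot.mark_of(k,'grip')[:2])
    x,y=(260,60) if k=="scene" else (160,110)
    ims.append(cv2.resize(c['color'][y:y+140,x:x+170],None,fx=2.3,fy=2.3,interpolation=cv2.INTER_CUBIC))
cv2.imwrite("pics/a2.png",np.hstack(ims))
E
```

```text
{'time': np.float64(4.9), 'ee_pos': array([0.5433, 0.1457, 0.15  ]), 'tcp_rot': array([ 1.799769e+02, -4.390000e-02,  6.577700e+01]), 'wrist_force': array([ 2.2492,  0.9636, -3.1548]), 'grasp_force': np.float64(20.797), 'opening': np.float64(0.0251)}
scene [{'location': [362.5, 143.9], 'confidence': 0.78}]
top [{'location': [243.4, 219.0], 'confidence': 0.69}, {'location': [289.2, 183.7], 'confidence': 0.19}]
```

View pics/a2.png

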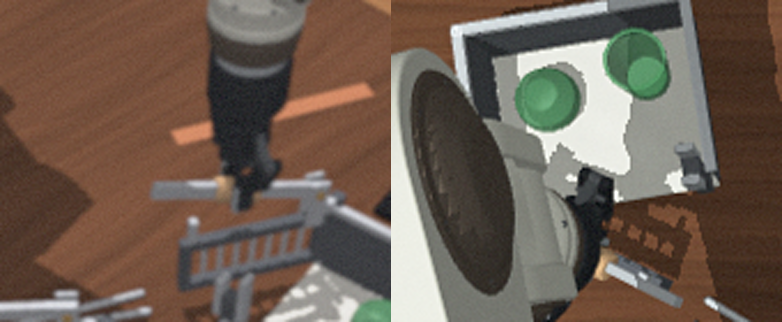

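The bar is lifted about 25 mm at the grip and held, with the gate unmoved. I swing it along the arc about the hinge.

>>> {"name": "arm_command", "arguments": {
  "series": [
    [0,0.0034,0,-0.03],
    [0.0003,0.008,0,-0.07],
    [0.0008,0.0131,0,-0.115],
    [0.0015,0.0182,0,-0.16],
    [0.0023,0.0226,0,-0.2]
  ]
}}

```text
time: 5.6
ee_pos: [0.5645, 0.1379, 0.1491]
tcp_rot: [-180.0, 0.0, 77.3]
wrist_force: [2.1, -1.0, -0.6]
opening: 0.0252
grasp_force: 20.9
```

>>> {"name": "arm_command", "arguments": {
  "series": [
    [0.0001,0.0045,0,-0.04],
    [0.0004,0.0091,0,-0.08],
    [0.0008,0.0136,0,-0.12],
    [0.0015,0.0182,0,-0.16],
    [0.0023,0.0226,0,-0.2]
  ]
}}

```text
time: 6.1
ee_pos: [0.5869, 0.1348, 0.1491]
tcp_rot: [-180.0, 0.1, 88.8]
wrist_force: [0.2, -2.2, -0.7]
opening: 0.0249
grasp_force: 20.7
```

```bash
python3 - <<'E'
from fit import *
o=bot.get_obs(); p=o['ee_pos']; print(p,o['tcp_rot'],o['wrist_force'],o['torque'])
v=p[:2]-[.5894,.2503]; print(np.hypot(*v),np.degrees(np.arctan2(v[1],v[0]))+80.6)
c=bot.camera("scene"); cv2.imwrite("pics/a3.png",cv2.resize(c['color'][70:230,280:460],None,fx=3,fy=3,interpolation=cv2.INTER_CUBIC))
E
```

```text
[0.58688359 0.13476175 0.14907607] [-1.79953295e+02  5.66531736e-02  8.87592285e+01] [ 0.22899906 -2.23760523 -0.68004315] [-0.48305674 -0.14757264 -0.11645304]
0.11556564684765709 -10.647700782415583
```

View pics/a3.png

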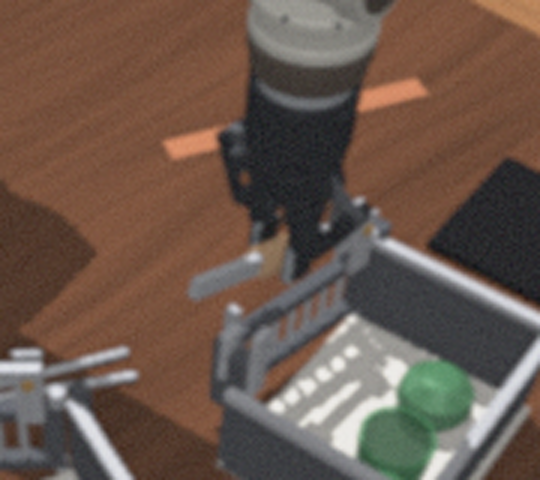

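The gate is about 0.19 rad from shut, with the bar still raised and its nose above and in front of the catch. I continue gently to the stop.

>>> {"name": "arm_command", "arguments": {
  "series": [
    [0.0001,0.004,0,-0.035],
    [0.0003,0.008,0,-0.07],
    [0.0006,0.012,0,-0.105],
    [0.001,0.016,0,-0.14],
    [0.0015,0.019,0,-0.167]
  ]
}}

```text
time: 6.65
ee_pos: [0.6059, 0.1357, 0.1491]
tcp_rot: [-179.9, 0.1, 98.3]
wrist_force: [0.2, -5.0, -0.1]
opening: 0.0251
grasp_force: 20.3
```

>>> {"name": "arm_command", "arguments": {
  "series": [
    [0,0.001,0,-0.008],
    [0,0.002,0,-0.017],
    [0,0.003,0,-0.02],
    [0,0.004,0,-0.02],
    [0,0.005,0,-0.02]
  ]
}}

```text
time: 7.15
ee_pos: [0.6099, 0.1364, 0.149]
tcp_rot: [-179.8, 0.1, 99.4]
wrist_force: [-8.2, -6.7, 0.2]
opening: 0.0252
grasp_force: 20.0
```

The force of -8 N in x means the gate is at its stop. I lower the bar.

>>> {"name": "arm_command", "arguments": {
  "series": [
    [-0.001,0,0.005,0],
    [-0.002,0,0.01,0],
    [-0.003,0,0.015,0],
    [-0.004,0,0.02,0],
    [-0.004,0,0.025,0]
  ]
}}

```text
time: 7.65
ee_pos: [0.6106, 0.1334, 0.125]
tcp_rot: [-179.9, -0.1, 99.4]
wrist_force: [-14.2, -2.7, 25.4]
opening: 0.025
grasp_force: 22.4
```

```bash
python3 - <<'E'
from fit import *
o=bot.get_obs(); print(o['ee_pos'],o['tcp_rot'],o['wrist_force'],o['torque'])
ims=[]
for k,x,y in(("scene",310,110),("top",200,110)):
    c=bot.camera(k); ims.append(cv2.resize(c['color'][y:y+120,x:x+120],None,fx=3.2,fy=3.2,interpolation=cv2.INTER_CUBIC))
cv2.imwrite("pics/a4.png",np.hstack(ims))
E
```

```text
[0.61055338 0.13342138 0.12498043] [-1.79919372e+02 -5.41603854e-02  9.94004999e+01] [-14.22599323  -2.67765208  25.41233558] [-0.46408166  2.81302792  0.01568494]
```

View pics/a4.png

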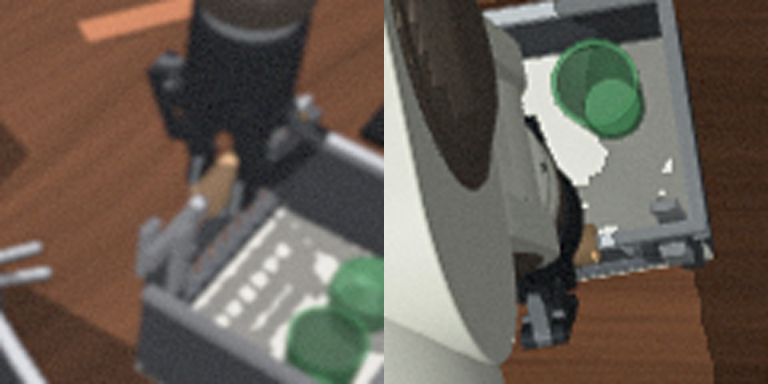

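z is back at its rest height (0.125) with upward resistance, so the bar is seated in the catch. I relieve the force, open and withdraw.

>>> {"name": "arm_command", "arguments": {
  "series": [
    [0,-0.001,-0.001,0],
    [0,-0.002,-0.002,0],
    [0,-0.003,-0.003,0],
    [0,-0.003,-0.003,0],
    [0,-0.003,-0.003,0]
  ]
}}

```text
time: 8.25
ee_pos: [0.6088, 0.133, 0.1271]
tcp_rot: [180.0, -0.0, 99.4]
wrist_force: [1.0, 2.9, -3.3]
opening: 0.0252
grasp_force: 20.3
```

>>> {"name": "arm_command", "arguments": {
  "series": [
    [0,0,0,0],
    [0,0,0,0],
    [0,0,0,0],
    [0,0,0,0],
    [0,0,0,0]
  ],
  "hand": 0.055
}}

```text
time: 8.75
ee_pos: [0.6087, 0.1326, 0.1274]
tcp_rot: [180.0, 0.0, 99.4]
wrist_force: [0.5, 0.9, -0.3]
opening: 0.055
grasp_force: 0.0
```

>>> {"name": "arm_command", "arguments": {
  "series": [
    [0,0,-0.01,0],
    [0,0,-0.03,0],
    [0,0,-0.06,0],
    [0,0,-0.1,0],
    [0,0,-0.14,0]
  ]
}}

```text
time: 9.25
ee_pos: [0.6083, 0.1326, 0.2694]
tcp_rot: [180.0, 0.0, 99.4]
wrist_force: [0.8, -0.4, 1.0]
opening: 0.0548
grasp_force: 0.0
```

>>> {"name": "arm_command", "arguments": {
  "series": [
    [-0.03,-0.03,0,0],
    [-0.06,-0.06,0,0],
    [-0.09,-0.09,0,0],
    [-0.12,-0.12,0,0],
    [-0.14,-0.14,0,0]
  ]
}}

```text
time: 9.75
ee_pos: [0.4919, -0.0299, 0.2686]
tcp_rot: [179.9, 0.0, 99.4]
wrist_force: [0.3, 0.6, 1.3]
opening: 0.0549
grasp_force: 0.0
```

```bash
python3 - <<'E'
from fit import *
C,M=meas(1); s,res=fit(C,M); print(s,M,res.round(1))
ims=[]
for k,x,y in(("scene",310,100),("top",190,100)):
    c=C[k]; ims.append(cv2.resize(c['color'][y:y+120,x:x+120],None,fx=3.2,fy=3.2,interpolation=cv2.INTER_CUBIC))
    print(bot.mark_of(k,'other_grip')[:1])
cv2.imwrite("pics/a5.png",np.hstack(ims))
E
```

```text
[ 0.59390765  0.2535287  -1.42124222  0.00892319] {('scene', 'grip'): array([379.9, 166.7]), ('scene', 'hinge'): array([402.4, 140.8]), ('scene', 'catch_mid'): array([401.5, 142.6]), ('top', 'hinge'): array([193.2, 195. ]), ('top', 'catch_mid'): array([289.9, 182.1])} [[  0.1  -0.1]
 [  4.2  -0.5]
 [-39.1  42.2]
 [  0.9   0.5]
 [ -3.4  -0.2]]
[{'location': [246.7, 193.7], 'confidence': 0.75}]
[]
```

View pics/a5.png

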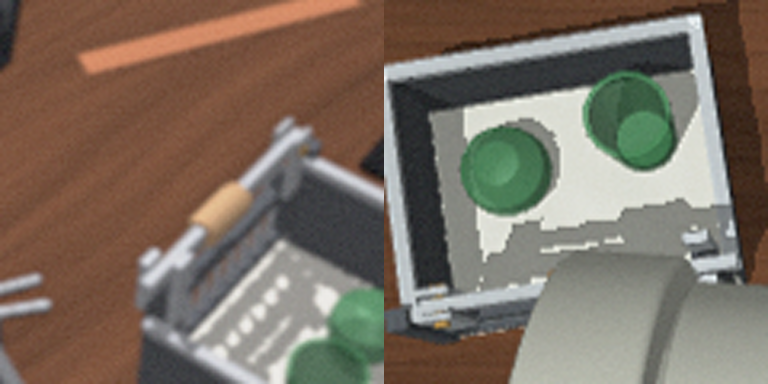

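>>> {"name": "arm_command", "arguments": {
  "series": [
    [-0.03,-0.02,0,0],
    [-0.07,-0.04,0,0],
    [-0.11,-0.06,0,0],
    [-0.15,-0.08,0,0],
    [-0.19,-0.1,0,0]
  ]
}}

```text
time: 10.75
ee_pos: [0.4254, -0.2333, 0.2672]
tcp_rot: [180.0, -0.0, 99.5]
wrist_force: [1.6, 0.1, -0.3]
opening: 0.0547
grasp_force: 0.0
```

```bash
python3 - <<'E'
from fit import *
ims=[]
for k,x,y in(("scene",335,145),("top",230,150)):
    c=bot.camera(k); ims.append(cv2.resize(c['color'][y:y+75,x:x+75],None,fx=5.3,fy=5.3,interpolation=cv2.INTER_CUBIC))
    print(bot.mark_of(k,'grip')[:1],bot.mark_of(k,'other_grip')[:1], proj(c,[.6199,.0668,.14]))
cv2.imwrite("pics/a6.png",np.hstack(ims))
E
```

```text
[{'location': [377.5, 170.2], 'confidence': 0.61}] [{'location': [247.9, 195.1], 'confidence': 0.69}] [360.9993484  185.04344259]
[{'location': [250.9, 185.5], 'confidence': 0.74}] [{'location': [395.7, 258.1], 'confidence': 0.92}] [287.9367341  182.78411695]
```

View pics/a6.png

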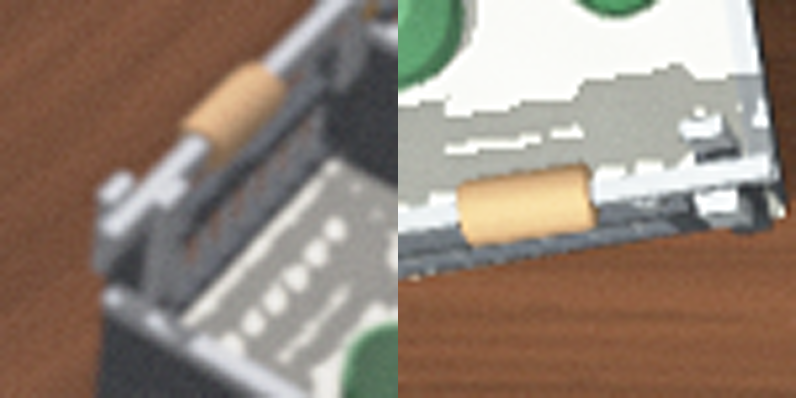

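The top view shows the bar lying between the lip (crop 715,205) and the back plate (705,130). It is level, and the other grip is unmoved.

```bash
python3 -c "
from workcell import bot; print(bot.job_done())"
```

```text
the job is handed in; nothing more can be done
None
```

The glass pen's gate is shut, with its latch bar down behind the catch in the last pictures; the other pen was not touched, and the job was handed in at about 11 s of the 32 s allowed.

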